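# Park the swatch cutter under the lips of its garage

### The job

Put the round swatch cutter (flat white disc with a black knob on top) away: take it by the knob and slide it, flat on or just above the bench, through the open front of the blue metal garage, with its base under the two lips and the knob in the slot between them, all the way in to the back stop. Keep it upright, let go of it, and leave the tea mug where it stands.

Things in the scene. Friction and masses are not known exactly. Their poses are not given: they have to be found in the camera images.
- swatch_cutter: Loose round swatch cutter, 0.4 to 0.8 kg: white disc base 112 mm in diameter, 34 mm high, with a round black knob (43 mm in diameter, does not turn) upright at its centre, 34 to 83 mm above the bench. Origin: centre of the underside, z up along the knob. Round: its yaw does not matter. It starts left or right of the garage, the mug on the other side.
- garage: Blue sheet-metal cover fixed to the bench, open at the front, no floor. 150 mm long, 184 wide over its flanges, 52 high; 136 clear between the walls. A lip from each wall (4 mm thick, underside 48 mm above the bench) leaves a slot 68 mm wide along the middle, open at the front; the knob sticks out 31 mm above. Origin: centre, on the bench; x along the lane from the front (-75) to the back, z up.
- garage_home (a point): Where the centre of the cutter's underside lies, on the bench, when the cutter touches the garage's rubber back stop in the middle of the lane: 81 mm behind the garage's front edge. Same axes as the garage: x points into the garage. The cutter's base has 14 mm to spare in height below the lips; it cannot be put in from above.
- tea_mug: Loose white tea mug, 78 mm in diameter and 97 mm high, with a handle; a bystander, to be left alone. Origin: on the bench under the mug, 16 mm from the centre of its round body towards the handle.
Things that resemble listed ones, but are neither listed nor needed, are in the scene too. What is shaped like the swatch_cutter but turquoise is not meant.

How it is judged:
On the way:
1. the cutter has its leading half under the lips, low and upright in the lane (x of swatch_cutter in the frame of garage_home above -0.085 m and y of swatch_cutter in the frame of garage_home between -0.03 and 0.03 m and z of swatch_cutter in the frame of garage_home below 0.016 m and angle between swatch_cutter's own z axis and vertical below 0.2 rad), for 0.05 s.
At the end, for the whole second after the job is handed in: The cutter stands flat on the bench (within 6 mm in height and 6 degrees), at rest, within 20 mm of the back stop and 25 mm of the lane's middle (x of swatch_cutter in the frame of garage_home between -0.02 and 0.02 m and y of swatch_cutter in the frame of garage_home between -0.025 and 0.025 m and z of swatch_cutter in the frame of garage_home between -0.006 and 0.006 m and angle between swatch_cutter's own z axis and vertical below 0.1 rad and linear speed of swatch_cutter below 0.02 m/s); the robot touches nothing.
It fails at once if the cutter is tipped by more than 29 degrees (angle between swatch_cutter's own z axis and vertical above 0.5 rad).
It fails at once if the tea mug is moved by more than 30 mm (distance of tea_mug from where it was at the start of the episode above 0.03 m).
It also fails if it takes over 43 s, if anything falls off the work surface, if the arm or the gripper's body presses on something with over 40 N, if the wrist force passes 120 N, or if a joint passes its speed limit or range.

### The arm

A 6-joint arm with a two-finger parallel gripper is mounted at the origin on a cart in front of the work surface, level with it; the furniture and walls round the work are solid. World frame = base frame: x ahead of the robot, y to its left, z up, the work surface at z = 0. Lengths are in m, angles in rad, forces in N, time in s.
With the tool pointing down it reaches from about 0.35 to 0.775 m from the base axis. Payload 7.3 kg.
Tool frame: the origin (TCP) lies at the centre of the arm's flange, where the gripper is bolted on; the fingertips stand 178 mm ahead of it and the grasp point (between the pads) lies 159 mm ahead of it; z points along the fingers, y is the line along which they close (so a half turn about z gives the same grasp; the last joint's range is limited). The gripper opens to 92 mm and grips with 3 to 60 N. Pads are 19 mm wide; open, the fingers measure 130 mm over their backs; the gripper's body (75 mm by 190 mm) begins 47 mm behind the grasp point.
Start: joints at [1.063, 0.342, 1.524, -0, 1.275, -0.146], TCP at [0.186, 0.491, 0.405] pointing down, gripper open.
Joint ranges: [-2.53, 2.53], [-0.77, 2.02], [0.04, 2.7], [-1, 4.14], [0.28, 2.66], [-3.11, 3.11]. Speed limits (rad/s): [2.57, 2.57, 3.14, 3.14, 3.14, 3.14].

### API

Orientations are given as [roll, pitch, yaw] about the fixed x, y, z axes, in that order (R = Rz(yaw) Ry(pitch) Rx(roll)).
In Python, from cell import telemetry, vision, ticket gives the robot as it stands.
- The arm moves only by the shell command python3 -m crank 'ROWS' [FORCE]. ROWS is JSON, a list of rows, each a list of 5 numbers: the gripper command: -1 is shut, 1 is fully open, values between are in proportion, then the shift along the tool's x, y, z in mm, then the turn about the tool's z in rad. In form: [[fingers, dx, dy, dz, roll], ...]. A call has 1 to 12 rows; each row is the pose to reach, as a shift and turn from the pose commanded when the call began, along the tool's axes at that moment; what a row does not reach only later rows make up. A row lasts 1/12 s, in which the tool goes at most 41.7 mm and 7.16 degrees, less where a joint would pass 70% of its speed; a pose out of reach is approached as far as the arm can. A call with a gripper value outside its range is refused whole. The fingers move at their own pace and stop on an object; FORCE is the grip in N (left out, the last holds). Time passes only in rows, so rows that repeat a pose let the fingers close. It gives the time, the measured TCP pose, the force, the opening and the grip force at its end, in the units of the state.
- telemetry.observe(): the state, without advancing time (a new reading comes with each control period).
- vision.read_camera(name): name is "side" or "top" or "wrist"; returns (picture, depth): 480x640x3 uint8, red, green, blue; 480x640 float32, m along the optical axis (not along the pixel's ray), 0 where there is no reading.
- vision.get_calibration(name): a dict with "camera_matrix" (3x3 intrinsics, pixels), "dist" ([k1, k2, p1, p2, k3] as OpenCV has them; the pictures are not rectified), "rvec" (rotation vector, rad) and "tvec" (3), from world to camera coordinates, as OpenCV has them. Camera axes: x right, y down, z forward; pixel columns grow to the right and rows downward; lengths in m; the calibration is good to about 2 mm. A picture is of the moment at which its call begins: read the wrist's pose just before it. get_calibration takes no time and is no camera call; for the wrist camera it gives the pose at the moment of the call.
- ticket.hand_in(): hands the job in; it is judged then, once.
The state is a dict: "time": time; "qpos": joint angles; "qvel": joint speeds; "joint_efforts": joint torques, N m; "tool_pos": TCP position; "tool_rot": TCP orientation; "contact_force": force on the tool from outside, world axes, zero at the start; "torque": the same for the moment, N m; "opening": finger opening in m; "grip_force": force on a finger pad.
Only numpy, scipy, OpenCV 4.12 (cv2) and the standard library are available. Lean on these libraries where they do the work, as an engineer would, in place of code of your own. Each camera call takes 0.05 s, during which the arm holds its last target. There are 200 camera calls.

## Working session

There is one attempt and no reset: what is moved stays moved. The work goes in short steps, Python scripts to look and compute and a shell command to move; the robot and the scene stay as the last step left them, time stands still between calls to the robot, and variables do not carry over. Pictures are saved under pics/ and viewed, at most 10 in all, crops included, and the job is handed in when it is done.

```bash
mkdir -p pics
cat > h.py <<'E'
import numpy as np, cv2
from cell import telemetry, vision, ticket
def snap(n,save=None):
    c=vision.get_calibration(n); im,d=vision.read_camera(n)
    if save: cv2.imwrite('pics/'+save,cv2.cvtColor(im,cv2.COLOR_RGB2BGR))
    return im,d,c
def ray(c,uv,z):
    K=np.array(c['camera_matrix']);R=cv2.Rodrigues(np.array(c['rvec'],float))[0];t=np.array(c['tvec'],float).ravel()
    p=cv2.undistortPoints(np.array(uv,float).reshape(-1,1,2),K,np.array(c['dist'],float)).reshape(-1,2)
    d=np.c_[p,np.ones(len(p))]@R; o=-R.T@t
    return o+d*((z-o[2])/d[:,2])[:,None]
def cloud(c,d):
    K=np.array(c['camera_matrix']);R=cv2.Rodrigues(np.array(c['rvec'],float))[0];t=np.array(c['tvec'],float).ravel()
    v,u=np.mgrid[:480,:640]
    p=cv2.undistortPoints(np.c_[u.ravel(),v.ravel()].astype(float).reshape(-1,1,2),K,np.array(c['dist'],float)).reshape(-1,2)
    return ((np.c_[p,np.ones(len(p))]*d.reshape(-1,1)-t)@R).reshape(480,640,3)
E
python3 - <<'E'
from h import *
s=telemetry.observe();print(s['time'],s['tool_pos'],s['tool_rot'],s['opening'])
for n in('top','side'):snap(n,n+'0.png')
E
```

```text
0.0 [0.185726   0.49090812 0.40404381] [-3.14010260e+00 -1.97289324e-04  2.77983120e+00] 0.09175091076932626
```

View pics/top0.png

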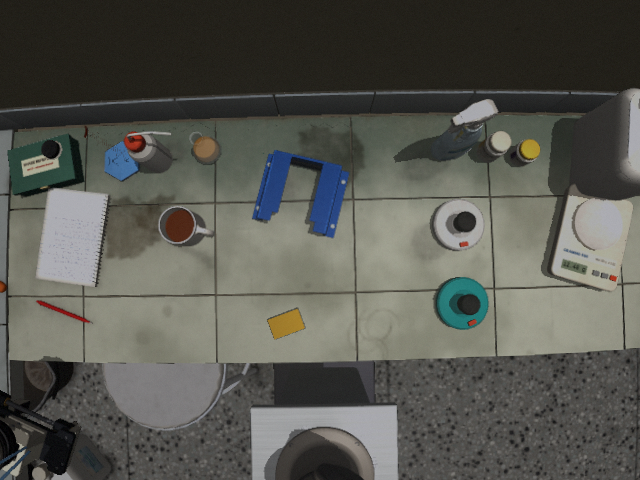

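View pics/side0.png

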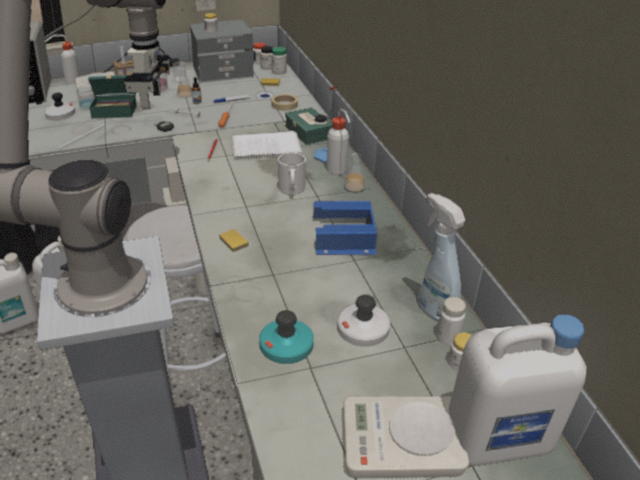

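The top view shows the white cutter at about (458,225) with its knob at (465,221). The garage is at (302,193), with its slot opening towards the bottom of the picture. The mug is at (180,226), and the turquoise decoy is at (462,303). The side view agrees, and the garage's open front faces the robot.

Run:
```python
from h import *
im,d,c=snap('top'); P=cloud(c,d); hsv=cv2.cvtColor(im,cv2.COLOR_RGB2HSV)
def show(n,m):
    q=P[m];print(n,m.sum(),'z',np.percentile(q[:,2],[5,50,95]).round(4))
# garage
m=cv2.inRange(hsv,(105,120,50),(125,255,255))>0
b=np.zeros_like(m);b[140:245,240:360]=1;m&=b
show('garage',m); mt=m&(abs(P[:,:,2]-.052)<.008)
cn=max(cv2.findContours(m.astype(np.uint8),0,2)[0],key=cv2.contourArea)
for mm in(m,mt):
    v,u=np.nonzero(mm); w=ray(c,np.c_[u,v],.052)[:,:2].astype(np.float32)
    r=cv2.minAreaRect(w*1000);print(r, cv2.boxPoints(r).round(0).tolist())
# lips inner edge direction: slot pixels
# cutter
b=np.zeros_like(m);b[190:260,425:490]=1
w=b&(hsv[:,:,1]<60)&(hsv[:,:,2]>130)
show('disc',w)
cn=max(cv2.findContours(w.astype(np.uint8),0,2)[0],key=cv2.contourArea)
h=cv2.convexHull(cn).reshape(-1,2)
for z in(.034,.02):print('disc',cv2.minEnclosingCircle((ray(c,h,z)[:,:2]*1000).astype(np.float32)))
k=b&(hsv[:,:,2]<60)&(P[:,:,2]>.06);show('knob',k)
q=np.argwhere(b&(P[:,:,2]>.075))[:,::-1]; print('knobtop',cv2.minEnclosingCircle((ray(c,q,.083)[:,:2]*1000).astype(np.float32)),len(q))
# mug
b=np.zeros_like(m);b[195:260,150:225]=1
q=np.argwhere(b&(P[:,:,2]>.085))[:,::-1];print('mug',cv2.minEnclosingCircle((ray(c,q,.097)[:,:2]*1000).astype(np.float32)))
cv2.imwrite('pics/g.png',cv2.resize(cv2.cvtColor(im[140:250,240:370],cv2.COLOR_RGB2BGR),None,fx=5,fy=5,interpolation=2))
# heights near
for (uu,vv) in((302,193),(302,160),(268,190),(330,205),(280,190),(302,230),(458,225)):print(uu,vv,P[vv,uu].round(3))
```

```text
garage 3398 z [0.0011 0.0509 0.0546]
((606.4563598632812, 37.674644470214844), (175.00489807128906, 152.3485107421875), 75.19171905517578) [[510.0, -27.0], [658.0, -66.0], [702.0, 103.0], [555.0, 142.0]]
((608.4549560546875, 40.57239532470703), (148.05715942382812, 149.87437438964844), 75.17513275146484) [[517.0, -12.0], [662.0, -50.0], [700.0, 93.0], [555.0, 131.0]]
disc 3057 z [-0.0034  0.0019  0.0285]
disc ((524.7347412109375, -293.43243408203125), 93.41445922851562)
disc ((526.0078735351562, -297.22064208984375), 94.65097045898438)
knob 324 z [0.0719 0.08   0.0831]
knobtop ((523.9661865234375, -268.4138488769531), 77.3681411743164) 303
mug ((539.5114135742188, 253.1990509033203), 74.63499450683594)
302 193 [0.613 0.037 0.004]
302 160 [0.679 0.035 0.037]
268 190 [0.613 0.107 0.053]
330 205 [ 0.578 -0.023  0.055]
280 190 [0.612 0.082 0.052]
302 230 [0.532 0.039 0.003]
458 225 [ 0.528 -0.283  0.077]
```

View pics/g.png

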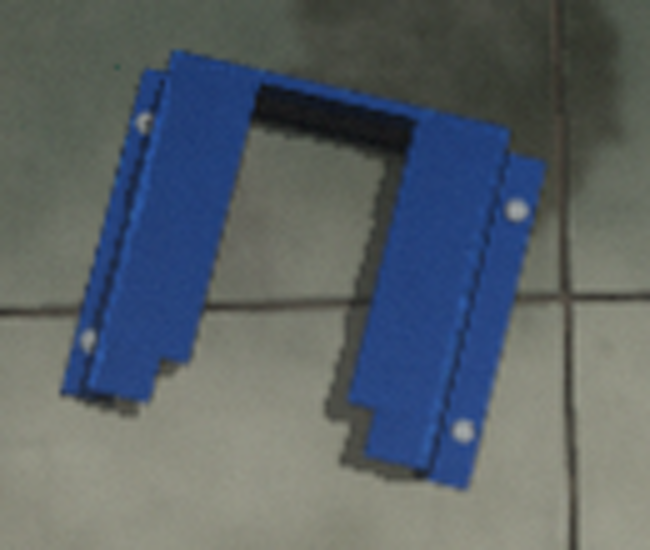

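The crop shows the lane running from the notched front (lower end, front lip corners near (120,400) and (395,470) in the crop) up to the dark back stop. The blue rectangle fit gives a top box of 148 x 150 mm, which matches the stated size, with a lane yaw of about -14.8°. The cutter and mug masks let in outliers, so I'll tighten them.

```bash
cat >> h.py <<'E'
def biggest(m):
    n,l,s,_=cv2.connectedComponentsWithStats(m.astype(np.uint8)); return l==1+s[1:,4].argmax()
E
python3 - <<'E'
from h import *
im,d,c=snap('top'); P=cloud(c,d); hsv=cv2.cvtColor(im,cv2.COLOR_RGB2HSV); V=hsv[:,:,2]
b=np.zeros((480,640),bool);b[190:260,425:495]=1
print('bench V',V[250:258,430:440].mean(),hsv[250:258,430:440,1].mean(),'disc',V[230,445],hsv[230,445])
def circ(m,z):
    v,u=np.nonzero(biggest(m));w=ray(c,np.c_[u,v],z)[:,:2]*1000
    return w.mean(0).round(1),[x for x in cv2.minEnclosingCircle(w.astype(np.float32))],len(u)
k=b&(V<70)
print('knob side+top',circ(k,.075))
print('knob z>.07',circ(b&(P[:,:,2]>.072),.083))
print('disc',circ(b&(((V>165)&(hsv[:,:,1]<40))|(P[:,:,2]>.02)),.03))
b[:]=0;b[195:260,150:225]=1
print('mug',circ(b&(P[:,:,2]>.085),.097))
m=P[:,:,2]; 
# tall things
for lab,(r0,r1,c0,c1) in dict(bottle=(95,175,390,500),sponge=(300,345,260,310)).items():
    q=P[r0:r1,c0:c1].reshape(-1,3);q=q[(q[:,2]>.012)&(q[:,2]<.4)];print(lab,np.percentile(q,[1,99],axis=0).round(3).tolist())
# slot: floor pixels between lips at rows across
mt=cv2.inRange(hsv,(105,120,50),(125,255,255))>0
for r in(175,185,195,205):
    u=np.nonzero(mt[r,240:360])[0]+240; g=np.argmax(np.diff(u)); e=ray(c,[[u[g],r],[u[g+1],r]],.052)[:,:2];print('slot',r,e.round(4).tolist(),e.mean(0).round(4),(np.linalg.norm(e[1]-e[0])*np.cos(.258)).round(4))
E
```

```text
bench V 129.825 27.0625 disc 173 [ 90   1 173]
knob side+top (array([ 534.6, -296.7]), [(536.183349609375, -295.9195251464844), 24.08072280883789], 364)
knob z>.07 (array([ 533.9, -297.2]), [(533.7296142578125, -297.05108642578125), 21.578453063964844], 323)
disc (array([ 534.7, -298.1]), [(535.3838500976562, -298.04541015625), 55.30727767944336], 1958)
mug (array([539. , 283.9]), [(537.083740234375, 278.44915771484375), 49.561302185058594], 323)
bottle [[0.676, -0.384, 0.014], [0.793, -0.159, 0.274]]
sponge [[0.302, 0.04, 0.012], [0.36, 0.113, 0.019]]
slot 175 [[0.6441, 0.0685], [0.6423, -0.0031]] [0.6432 0.0327] 0.0693
slot 185 [[0.6229, 0.0751], [0.621, 0.0016]] [0.6219 0.0383] 0.0712
slot 195 [[0.6017, 0.0796], [0.5999, 0.0062]] [0.6008 0.0429] 0.071
slot 205 [[0.5807, 0.0862], [0.5789, 0.0129]] [0.5798 0.0496] 0.0709
```

```bash
cat >> h.py <<'E'
def to(*wps):
    from scipy.spatial.transform import Rotation as Ro
    s=telemetry.observe(); R=Ro.from_euler('xyz',s['tool_rot']).as_matrix()
    for x,y,z,yaw in wps:
        dl=R.T@(np.array([x,y,z])-s['tool_pos'])*1000
        roll=-(yaw-s['tool_rot'][2]); roll=(roll+np.pi)%(2*np.pi)-np.pi
        print(dl.round(1),round(roll,3))
    print(s['time'],s['tool_pos'].round(4),np.round(s['tool_rot'],3),s['opening'],s['contact_force'])
E
python3 -c "
from h import *
to((.42,.3,.404,2.3),(.53,0,.404,1.8),(.534,-.297,.36,1.312))"
```

```text
[-286.7  -95.7    0.4] 0.48
[-495.7 -337.4    0.6] 0.98
[-604.6 -613.7   44.8] 1.468
0.2 [0.1858 0.491  0.4043] [-3.141 -0.     2.78 ] 0.09167011116464954 [-0.88651566  0.36080915  0.76452985]
```

```bash
python3 -m crank '[[1,-40,-13,0,0.1],[1,-80,-26,0,0.2],[1,-120,-40,0,0.3],[1,-160,-53,0,0.4],[1,-200,-67,0,0.48],[1,-240,-80,0,0.48],[1,-280,-94,0,0.48],[1,-305,-120,0,0.55],[1,-330,-150,0,0.65],[1,-360,-180,0,0.75],[1,-385,-210,0,0.85],[1,-410,-240,0,0.95]]'
python3 -c "
from h import *
to((.53,-.1,.39,1.5),(.534,-.297,.33,1.312))"
```

```text
time: 1.2
tool_pos: [0.4847, 0.1194, 0.4046]
tool_rot: [-3.141, -0.0, 1.825]
contact_force: [-0.2, -0.1, 0.1]
opening: 0.0919
grip_force: 0.0
[-223.8  -11.3   14.6] 0.325
[-415.5  -56.9   74.6] 0.513
1.2 [0.4847 0.1194 0.4046] [-3.141 -0.     1.825] 0.09192428226830994 [-0.21741151 -0.11159942  0.06466566]
```

```bash
python3 -m crank '[[1,-37,-2,0,0.1],[1,-74,-4,3,0.2],[1,-111,-6,6,0.3],[1,-148,-8,9,0.4],[1,-185,-10,12,0.5],[1,-222,-11,15,0.513],[1,-258,-20,25,0.513],[1,-294,-29,36,0.513],[1,-330,-38,47,0.513],[1,-366,-47,58,0.513],[1,-400,-55,70,0.513],[1,-415.5,-57,75,0.513]]'
python3 - <<'E'
from h import *
im,d,c=snap('wrist','w1.png')
to((.534,-.297,.28,1.312))
E
```

```text
time: 2.2
tool_pos: [0.5347, -0.2988, 0.3276]
tool_rot: [-3.14, 0.0, 1.314]
contact_force: [-0.4, -0.4, -1.0]
opening: 0.0917
grip_force: 0.0
[ 2.4 -1.5 47. ] 0.001
2.25 [ 0.5349 -0.2997  0.327 ] [-3.139  0.     1.313] 0.0918463214634828 [-0.36654827 -1.17235897 -0.14125466]
```

View pics/w1.png

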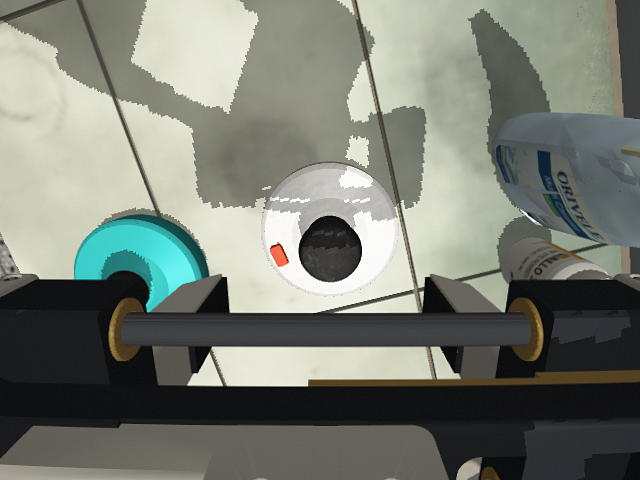

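The wrist view shows the cutter disc at (330,230) and its knob at (330,248), between the open fingers. The spray bottle is clear on the right and the turquoise decoy is clear on the left. I'll refine the knob position from this picture.

```bash
python3 - <<'E'
from h import *
im,d,c=snap('wrist'); P=cloud(c,d)
b=np.zeros((480,640),bool);b[205:290,280:380]=1
m=biggest(b&(P[:,:,2]>.07)&(im.max(2)<80)); v,u=np.nonzero(m)
print(np.percentile(P[m][:,2],[5,50,95])); w=ray(c,np.c_[u,v],.08)[:,:2]*1000
print(w.mean(0),cv2.minEnclosingCircle(w.astype(np.float32)))
b[:]=0;b[150:300,255:405]=1
m=biggest(b&(im.min(2)>140)&(P[:,:,2]>.02)&(P[:,:,2]<.045));v,u=np.nonzero(m);w=ray(c,np.c_[u,v],.034)[:,:2]*1000
print(P[m][:,2].mean(),cv2.minEnclosingCircle(w.astype(np.float32)))
E
python3 -c "
from h import *
to((.534,-.297,.236,1.312))"
```

```text
[0.07329007 0.08021347 0.08218368]
[ 538.22187062 -299.67487465] ((538.1594848632812, -300.1136779785156), 20.916370391845703)
0.025711152184918245 ((538.3560180664062, -299.2980651855469), 53.097103118896484)
[-0.1 -1.  91.9] 0.001
2.3 [ 0.5352 -0.2973  0.3279] [-3.139e+00 -1.000e-03  1.313e+00] 0.0917364904455423 [0.03444445 1.11745339 0.49635126]
```

```bash
python3 -m crank '[[1,-0.5,1,25,0],[1,-0.5,1,50,0],[1,-0.5,1,70,0],[1,-0.5,1,85,0],[1,-0.5,1,92,0],[1,-0.5,1,92,0],[-1,-0.5,1,92,0],[-1,-0.5,1,92,0],[-1,-0.5,1,92,0],[-1,-0.5,1,92,0],[-1,-0.5,1,92,0],[-1,-0.5,1,92,0]]' 35
python3 -m crank '[[-1,0,0,0,0],[-1,0,0,0,0],[-1,0,0,0,0]]'
python3 -c "
from h import *
to((.42,-.2,.27,1.312),(.42,.0,.27,1.312),(.6145-.967*.17,.039+.256*.17,.27,1.312))"
```

```text
time: 3.3
tool_pos: [0.5365, -0.2956, 0.2382]
tool_rot: [3.141, 0.0, 1.317]
contact_force: [-0.3, 0.1, 0.1]
opening: 0.0564
grip_force: 0.0
time: 3.55
tool_pos: [0.5367, -0.2957, 0.2379]
tool_rot: [3.141, 0.0, 1.317]
contact_force: [2.2, -0.0, 0.3]
opening: 0.0427
grip_force: 35.0
[  63.2 -137.   -32.3] 0.005
[ 256.8 -187.2  -32.4] 0.005
[ 344.3 -178.8  -32.4] 0.005
3.55 [ 0.5367 -0.2957  0.2379] [3.141 0.    1.317] 0.042650279115908726 [ 2.20970679 -0.02331798  0.29512896]
```

```bash
python3 -m crank '[[-1,0,0,-10,0],[-1,0,0,-25,0],[-1,10,-10,-32,0],[-1,28,-28,-32,0],[-1,50,-50,-32,0],[-1,72,-70,-32,0],[-1,95,-92,-32,0],[-1,118,-114,-32,0],[-1,140,-134,-32,0],[-1,162,-146,-32,0],[-1,185,-155,-32,0.005],[-1,205,-160,-32,0.005]]'
python3 -m crank '[[-1,20,-7,0,0],[-1,45,-14,0,0],[-1,70,-18,0,0],[-1,95,-19,0,0],[-1,118,-19,0,0],[-1,132,-19,0,0],[-1,138,-19,0,0],[-1,138,-19,0,0],[-1,138,-19,0,0]]'
python3 - <<'E'
from h import *
snap('side','s2.png'); im,d,c=snap('top','t2.png')
to((.6145-.967*.17,.039+.256*.17,.24,1.312),(.6145,.039,.24,1.312))
E
```

```text
time: 4.55
tool_pos: [0.4318, -0.0553, 0.2699]
tool_rot: [-3.14, -0.0, 1.311]
contact_force: [0.2, -0.1, -4.4]
opening: 0.0427
grip_force: 35.0
time: 5.3
tool_pos: [0.4498, 0.0811, 0.2697]
tool_rot: [-3.141, 0.0, 1.312]
contact_force: [-1.1, -0.2, -4.3]
opening: 0.0423
grip_force: 35.0
[ 2.  -0.2 29.7] -0.001
[  2.1 169.8  29.5] -0.001
5.4 [0.4498 0.0806 0.2697] [-3.141  0.     1.311] 0.042390486385164954 [ 0.24578423  0.18961996 -4.54822914]
```

View pics/s2.png

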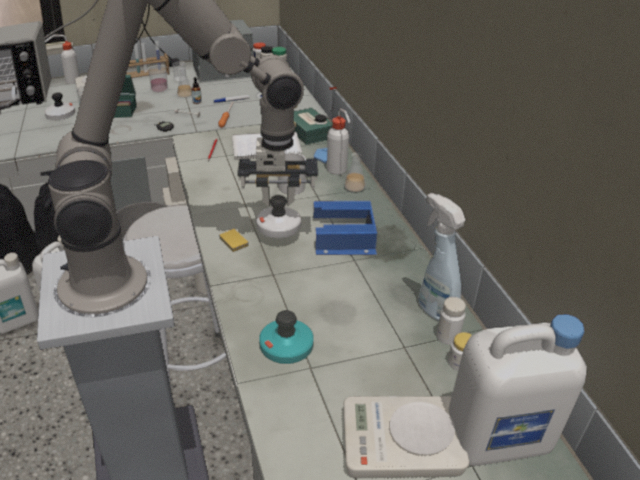

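The side view shows the cutter held upright at (278,225), just in front of the garage. Next I'll lower it to about 2 mm above the bench and slide it in.

```bash
python3 -m crank '[[-1,3,0,10,0],[-1,4,0,20,0],[-1,4,0,27,0],[-1,4,0,29,0],[-1,4,0,29,0],[-1,4,10,29,0],[-1,4,22,29,0],[-1,4,34,29,0],[-1,4,46,29,0],[-1,4,56,29,0],[-1,4,60,29,0],[-1,4,60,29,0]]'
python3 - <<'E'
from h import *
im,d,c=snap('side');cv2.imwrite('pics/s3.png',cv2.resize(cv2.cvtColor(im[150:270,200:400],6 and cv2.COLOR_RGB2BGR),None,fx=4,fy=4,interpolation=2))
to((.6145,.039,.24,1.312))
E
```

```text
time: 6.4
tool_pos: [0.5104, 0.0694, 0.2411]
tool_rot: [3.14, -0.0, 1.311]
contact_force: [-0.6, 0.7, -4.4]
opening: 0.0429
grip_force: 35.0
[ -2.6 109.4   0.9] -0.001
6.45 [0.5095 0.0696 0.2409] [ 3.141 -0.     1.311] 0.0424871197900904 [-0.27082193  1.02011602 -4.43174867]
```

View pics/s3.png

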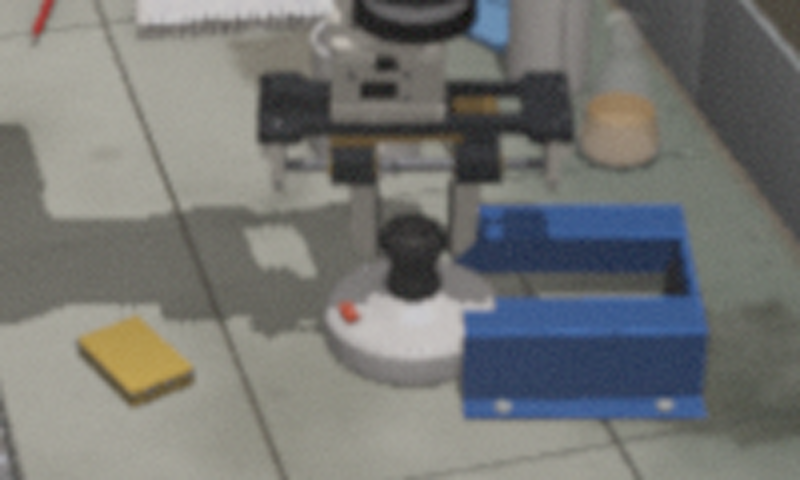

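The crop shows the leading edge of the base going under the lip at about (480,300) and the knob in line with the slot. I'll carry on.

```bash
python3 -m crank '[[-1,0,10,0,0],[-1,0,22,0,0],[-1,0,34,0,0],[-1,0,46,0,0],[-1,0,58,0,0],[-1,0,70,0,0],[-1,0,80,0,0],[-1,0,88,0,0],[-1,0,94,0,0],[-1,0,98,0,0],[-1,0,100,0,0],[-1,0,100,0,0]]'
```

```text
time: 7.45
tool_pos: [0.6058, 0.0442, 0.2406]
tool_rot: [-3.141, -0.0, 1.312]
contact_force: [-0.8, -0.4, -4.8]
opening: 0.0425
grip_force: 35.0
```

```bash
python3 -m crank '[[-1,0,2,0.5,0],[-1,0,4,1,0],[-1,0,5,1.5,0],[-1,0,6,2,0],[-1,0,7,2,0],[-1,0,7,2,0]]'
python3 -m crank '[[-1,0,1,0,0],[-1,0,2,0,0],[-1,0,2,0,0]]'
```

```text
time: 7.95
tool_pos: [0.6127, 0.0424, 0.2387]
tool_rot: [3.141, -0.0, 1.312]
contact_force: [0.7, -0.3, -4.4]
opening: 0.0427
grip_force: 35.0
time: 8.2
tool_pos: [0.6147, 0.0419, 0.2388]
tool_rot: [3.141, -0.0, 1.312]
contact_force: [0.3, 0.6, -4.6]
opening: 0.0425
grip_force: 35.0
```

```bash
python3 -m crank '[[-1,0,1,0.5,0],[-1,0,2,0.8,0],[-1,0,2,0.8,0]]'
python3 -m crank '[[-1,0,0.5,0,0],[-1,0,1,0,0],[-1,0,1,0,0]]'
```

```text
time: 8.45
tool_pos: [0.6166, 0.0414, 0.2379]
tool_rot: [3.142, -0.0, 1.312]
contact_force: [-0.2, -0.0, -4.5]
opening: 0.0428
grip_force: 35.0
time: 8.7
tool_pos: [0.6171, 0.0413, 0.2379]
tool_rot: [-3.14, 0.0, 1.312]
contact_force: [-4.0, 1.1, -1.4]
opening: 0.0429
grip_force: 35.0
```

The wrist now reads 4 N along the lane, so the cutter is touching the back stop, and the bench has taken part of its weight. I'll release and retreat upwards.

```bash
python3 -m crank '[[0.5,0,0,0,0],[0.5,0,0,0,0],[0.5,0,0,0,0],[0.5,0,0,0,0],[0.5,0,0,0,0],[0.5,0,0,-10,0],[0.5,0,0,-30,0],[0.5,0,0,-60,0],[0.5,0,0,-95,0],[0.5,0,0,-130,0],[0.5,0,0,-150,0],[0.5,0,0,-150,0]]'
python3 -m crank '[[1,0,-35,0,0],[1,0,-70,0,0],[1,0,-105,0,0],[1,0,-140,0,0],[1,0,-170,0,0],[1,0,-180,0,0],[1,0,-180,0,0]]'
python3 - <<'E'
from h import *
snap('side','s4.png')
im,d,c=snap('top','t4.png');P=cloud(c,d);V=im.max(2)
b=np.zeros((480,640),bool);b[150:240,255:350]=1
m=b&(P[:,:,2]>.072)&(P[:,:,2]<.1)
if m.sum()>50:
    v,u=np.nonzero(biggest(m));w=ray(c,np.c_[u,v],.083)[:,:2]*1000;print(cv2.minEnclosingCircle(w.astype(np.float32)))
im=cv2.cvtColor(np.vstack([im[100:290,100:400],cv2.imread('pics/s4.png')[140:280,200:500,::-1]]),cv2.COLOR_RGB2BGR)
cv2.imwrite('pics/f.png',cv2.resize(im,None,fx=1.8,fy=1.8))
E
```

```text
time: 9.7
tool_pos: [0.6179, 0.0412, 0.3948]
tool_rot: [3.131, -0.002, 1.312]
contact_force: [0.3, 0.5, 0.7]
opening: 0.0688
grip_force: 0.0
time: 10.28
tool_pos: [0.4414, 0.0879, 0.3883]
tool_rot: [-3.141, -0.0, 1.313]
contact_force: [0.9, 1.0, 1.0]
opening: 0.0918
grip_force: 0.0
((611.1119384765625, 35.72702407836914), 21.26744842529297)
```

View pics/f.png

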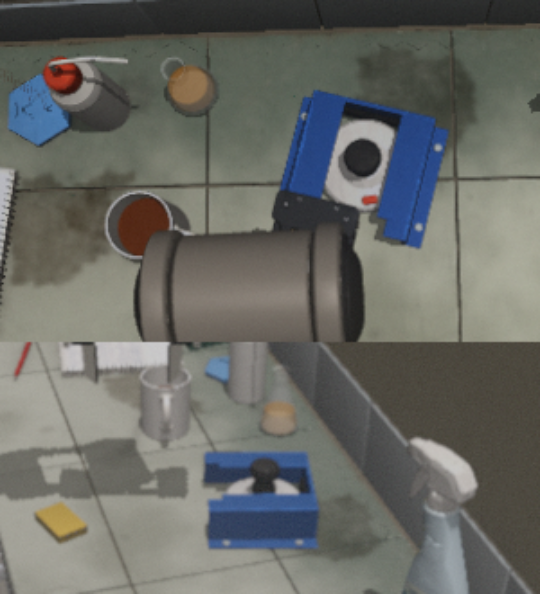

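The cutter is flat in the garage at its back stop, with the knob at (362,157) in the top half of the picture. The measured knob position is within 5 mm of home. The mug hasn't moved, and the gripper is clear.

```bash
python3 -c "
from cell import ticket
print(ticket.hand_in())"
```

```text
the job is handed in; nothing more can be done
None
```

The swatch cutter is in the garage against the back stop, upright and released, about 5 mm from home by camera; the mug stands where it was, and the job was handed in at about 10.4 s (no verdict was returned).

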